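# Lock the pull-out spice tray with its tapered drift pin

## Robot

A 6-joint arm with a two-finger parallel gripper is mounted at the origin on a cart in front of the work surface, level with it; the furniture and walls round the work are solid. World frame = base frame: x ahead of the robot, y to its left, z up, the work surface at z = 0. Lengths are in mm, angles in rad, forces in N, time in s.
With the tool pointing down it reaches from about 350 to 975 mm from the base axis. Payload 7.1 kg.
Tool frame: the origin (TCP) lies midway between the tips of the shut fingers; the grasp point (between the pads) lies pinch_z behind it (pinch_z is the distance from the TCP to the grasp point, in mm); z points along the fingers, y is the line along which they close (so a half turn about z gives the same grasp; the last joint's range is limited). The gripper opens to 88 mm and grips with 3 to 60 N. Pads are 20 mm wide; open, the fingers measure 115 mm over their backs; the gripper's body (75 mm by 178 mm) begins 61 mm behind the grasp point.
Start: joints at [1.116, 0.423, 1.63, -0, 1.089, -0.019], TCP at [263.802, 566.58, 222.675] pointing down, gripper open.
Joint ranges: [-3, 3], [-0.9, 2.11], [0.09, 2.58], [-1.31, 4.45], [0.11, 2.69], [-2.54, 2.54]. Speed limits (rad/s): [2.39, 2.39, 3.01, 3.14, 3.14, 3.14].

## Interface

Orientations are given as a rotation vector (axis times angle).
In Python, from workcell import get_obs, get_image, close_job, pinch_z gives the robot as it stands.
- The arm moves only by the tool jog_arm, never from a script. Its argument "commands" is a list of rows, each a list of 3 entries, a list of its own where there are three numbers: the gripper command: -1 is shut, 1 is fully open, values between are in proportion, then the shift along the tool's x, y, z as a fraction of full scale, then the turn, a rotation vector about the tool's x, y, z as a fraction of full scale. In form: [[gripper, [tx, ty, tz], [rx, ry, rz]], ...]. A call has 1 to 10 rows; each row shifts and turns the commanded pose from where the row before left it, along the tool's axes as they then stand; what a row does not reach is not made up. Full scale, the value 1, is 0.1 m for a shift and 45 degrees for a turn. A row lasts 1/10 s, in which the tool goes at most 50 mm and 8.59 degrees, less where a joint would pass 70% of its speed; a pose out of reach is approached as far as the arm can. A call with a number of a shift or a turn outside -1 to 1 is refused whole. A call with a gripper value outside its range is refused whole. The fingers move at their own pace and stop on an object; the grip force is fixed at half the most. Time passes only in rows, so rows that do not move let the fingers close. It gives the time, the measured TCP pose, the force, the opening and the grip force at its end, in the units of the state.
- get_obs(): the state, without advancing time (a new reading comes with each control period).
- get_image(name): name is "scene" or "top" or "wrist"; returns a dict with "image" (400x640x3 uint8, blue, green, red), "z_map" (400x640 float32, mm along the optical axis (not along the pixel's ray), 0 where there is no reading), "intrinsics" (3x3 intrinsics, pixels), "k1" (the pictures are not rectified: a ray, as slopes to the right and down, at radius r is drawn at 1 + k1 r^2 times it, then the intrinsics apply), "eye" and "orientation" of the camera in the world; the wrist camera has in their place "mount" (4x4, takes a point from camera to tool coordinates, whose origin is the TCP and whose axes are the flange's). Camera axes: x right, y down, z forward; pixel columns grow to the right and rows downward; lengths in mm; the calibration is good to about 2 mm. A picture is of the moment at which its call begins: read the wrist's pose just before it.
- close_job(): hands the job in; it is judged then, once.
The state is a dict: "t": time; "qpos": joint angles; "qvel": joint speeds; "joint_torque": joint torques, N m; "ee_pos": TCP position; "orientation": TCP orientation; "ft_force": force on the tool from outside, world axes, zero at the start; "moment": the same for the moment, N m; "width": finger opening in mm; "grasp_force": force on a finger pad.
Only numpy, scipy, OpenCV 4.12 (cv2) and the standard library are available. Lean on these libraries where they do the work, as an engineer would, in place of code of your own. Each camera call takes 0.05 s, during which the arm holds its last target. There are 200 camera calls.

## Task

The pull-out tray of this spice rack has to be locked, but the hole in its steel tongue does not line up with the hole in the adjuster plate hidden underneath. Take the tapered locking pin out of its wooden block and push it down through both holes, letting its taper draw the tongue into line, until its collar sits fully home on the tongue; feel the way and let the pin wander sideways with the holes, never forcing it down or sideways with more than about 10 N. Let go, leaving the pin upright in the rack and the salt shaker, tumbler and tin undisturbed.

Things in the scene. Friction and masses are not known exactly. Their poses are not given: they have to be found in the camera images.
- rack: Spice rack fixed to the worktop: wooden board 250 x 190 x 16 mm. Origin under the board, on the worktop; x to the rack's back, y to its left, z up. Near its front, under the tongue, a bracket holds a rigid steel adjuster plate (8 mm thick, top 60 mm high, open below). Its round vertical 19 mm hole lies 6 mm from the point x = -95, y = 0 mm, in an unmeasured direction; it will not move.
- tongue_hole (a point): Centre of the round 19 mm hole through the tray's floating steel tongue, at its top face, 69 mm up. The tongue is 8 mm thick, 1 mm above the adjuster. It starts within 2.2 mm of the rack's x = -95, y = 0 mm and slides level up to 9 mm either way in x and y when the pin draws it (5 N along x, 4 N along y at 6 mm); it springs back if freed. Jars to 132 mm high stand 85 mm behind.
- block: Parking block, wood, 70 x 70 x 57 mm, fixed to the worktop. Origin under its centre; vertical hole of 19.5 mm in its middle from top to bottom.
- pin: Locking pin, steel with black grip, 100 mm, 0.1 kg. Origin at its nose (lower end), z up along it. Nose 4 mm across, tapering to 18 mm at 32 mm; 18 mm shank to 50 mm; collar 29 mm across, 50 to 54 mm; round grip 22 mm across, 54 to 100 mm, taken from above. It stands in the block, collar on the block's top. Home in the rack, its collar lies on the tongue, its nose 19 mm above the worktop.
- pin_collar (a point): Centre of the underside of the pin's collar, 50 mm above its nose. Axes as the pin's.
- salt_shaker: Bystander: glass salt shaker with grey top, 44 x 44 x 90 mm, origin under its centre.
- tumbler: Bystander: clear glass tumbler, 81 x 81 x 93 mm, origin under its centre.
- bean_tin: Bystander: short food tin, 75 x 75 x 58 mm, origin under its centre.

How it is judged:
By the outcome, as a careful person would: the job done as asked, in the order asked, and still so for the second after the job is handed in, with the robot touching nothing.
It also fails if it takes over 56 s, if anything falls off the work surface, if the arm or the gripper's body presses on something with over 40 N, if the wrist force passes 120 N, or if a joint passes its speed limit or range.

## Working session

There is one attempt and no reset: what is moved stays moved. The work goes in short steps, Python scripts to look and compute and a tool call to move; the robot and the scene stay as the last step left them, time stands still between calls to the robot, and variables do not carry over. Pictures are saved under pics/ and viewed, at most 10 in all, crops included, and the job is handed in when it is done.

Besides the shell and the picture viewer there is one more tool, called after "Call:" as name([rows], argument=value, ...), one row to a line, values as JSON. jog_arm: Moves the arm, as the interface text tells. Its arguments: {"type":"object","properties":{"commands":{"type":"array","items":{"type":"array"}}},"required":["commands"]}

```bash
mkdir -p pics; cat > h.py <<'E'
import numpy as np,cv2
from workcell import *
from scipy.spatial.transform import Rotation as R
def rot(o):
    o=np.array(o,float)
    if o.shape==(3,3): return o
    return (R.from_rotvec(o) if o.size==3 else R.from_quat(o)).as_matrix()
def cam(n):
    o=get_obs(); d=get_image(n)
    if n=='wrist':
        T=np.eye(4);T[:3,:3]=rot(o['orientation']);T[:3,3]=o['ee_pos'];M=T@np.array(d['mount'])
        d['Rw'],d['eye']=M[:3,:3],M[:3,3]
    else: d['Rw']=rot(d['orientation'])
    d['eye']=np.array(d['eye'],float)
    return d
def ray(d,u,v):
    K=np.array(d['intrinsics']);k=d['k1']
    p=cv2.undistortPoints(np.array([[[u,v]]],float),K,np.array([k,0,0,0,0],float))[0,0]
    return np.array([p[0],p[1],1.])
def plane(d,u,v,z):
    r=d['Rw']@ray(d,u,v); return d['eye']+r*(z-d['eye'][2])/r[2]
def depth(d,u,v):
    return d['eye']+d['Rw']@ray(d,u,v)*d['z_map'][int(v),int(u)]
E
python3 - <<'E'
from h import *
print(get_obs(),pinch_z)
for n in('top','scene'):
    d=cam(n);cv2.imwrite(f'pics/{n}1.png',d['image']);np.savez(f'{n}1.npz',**d);print(n,d['eye'],d['orientation'],d['intrinsics'],d['k1'])
E
```

```text
{'t': 0.0, 'qpos': array([ 1.11600887e+00,  4.23842839e-01,  1.63066857e+00, -2.39631567e-06,
        1.08858644e+00, -1.90423917e-02]), 'qvel': array([ 6.90049152e-04,  1.88683726e-03,  9.12302938e-04, -1.01020821e-03,
       -1.04216361e-05,  1.59149155e-03]), 'joint_torque': array([ 8.12596863e-05, -5.44622684e+01, -2.73668790e+01,  6.44190679e-02,
        2.25440593e-02, -1.18389485e-04]), 'ee_pos': array([263.56660647, 566.10918485, 221.90886148]), 'orientation': array([-6.78986689e-01, -3.06698053e+00,  2.29883693e-03]), 'ft_force': array([-0.17911766,  0.23004769, -0.05824454]), 'moment': array([0.0446484 , 0.04457896, 0.01057011]), 'grasp_force': 0.0, 'width': 87.55161364969366} 18.700000000000003
top [ 426.31475618   46.81214211 1310.24094558] [-2.16009877  2.16614395 -0.1257244 ] [[468.14795114   0.         322.12903303]
 [  0.         468.14795114 203.85079723]
 [  0.           0.           1.        ]] -0.12856268435644747
scene [ 107.45292878 -586.35120852  679.84121556] [-2.14873063  0.66328396 -0.33896178] [[402.20849258   0.         314.62023892]
 [  0.         402.20849258 197.04047197]
 [  0.           0.           1.        ]] 0.0021014905386705206
```

View pics/top1.png

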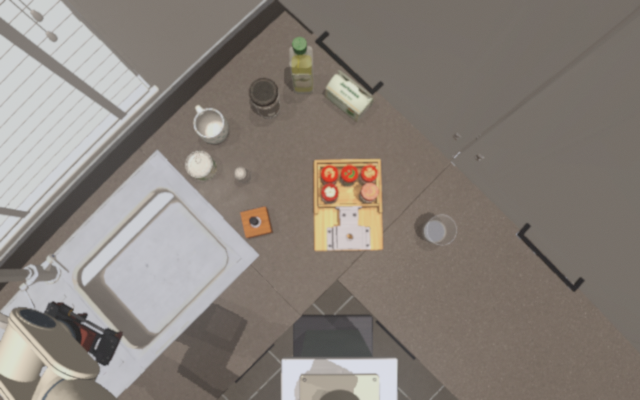

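View pics/scene1.png

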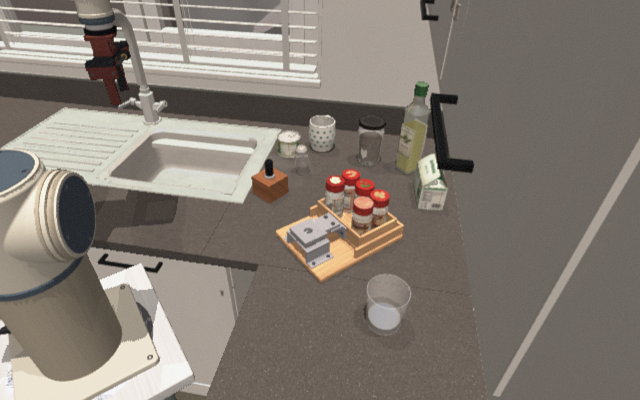

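The top view shows the block at about (256,222) with the pin in it. The rack is at about (348,205), with the tongue hole near (350,237). The shaker is at (240,174) and the tumbler at (437,230), both clear of the path.

```bash
python3 - <<'E'
from h import *
d=dict(np.load('top1.npz',allow_pickle=True))
d['k1']=float(d['k1'])
im=d['image']
print('pin top',plane(d,255,222,105),'block',plane(d,256,222,57),'tongue',plane(d,350,237,69))
print('shaker',plane(d,240,174,90))
for n,c in dict(bl=(314,250),br=(382,250),tl=(314,160),tr=(382,160)).items(): print(n,plane(d,*c,16))
hsv=cv2.cvtColor(im,cv2.COLOR_BGR2HSV)
m=cv2.inRange(hsv,(3,120,60),(15,255,255)); m[:, :235]=0;m[:,275:]=0;m[:200]=0;m[245:]=0
c=max(cv2.findContours(m,0,2)[0],key=cv2.contourArea);print(cv2.minAreaRect(c),[plane(d,*p,57)[:2].round(1) for p in cv2.boxPoints(cv2.minAreaRect(c))])
g=cv2.cvtColor(im,6);print(g[228:246,340:360])
a=cv2.resize(im[150:260,230:390],None,fx=5,fy=5,interpolation=cv2.INTER_CUBIC);cv2.imwrite('pics/c1.png',a)
E
```

```text
pin top [518.21234373 218.52647465 105.        ] block [521.86865562 222.6618474   57.        ] tongue [480.5017271  -28.93587358  69.        ]
shaker [647.08003935 262.50234977  90.        ]
bl [447.31737381  67.35273924  16.        ]
br [ 446.51746165 -120.36575376   16.        ]
tl [699.61916963  67.12624074  16.        ]
tr [ 699.38639798 -124.78199321   16.        ]
((255.8058624267578, 221.87646484375), (26.790912628173828, 26.573984146118164), 77.47119140625) [array([549.8, 266.6]), array([565.3, 196.5]), array([494.7, 180.1]), array([479.3, 249.9])]
[[204 204 204 204 204 203 203 203 203 203 203 202 203 202 202 202 202 202
  202 202]
 [204 203 203 203 203 203 203 203 203 203 203 203 203 203 202 202 202 202
  202 202]
 [204 204 204 204 204 204 204 203 203 203 203 203 203 203 203 202 202 202
  202 201]
 [205 204 204 204 204 204 203 203 204 203 203 203 203 203 203 203 202 203
  202 202]
 [205 205 204 204 204 203 203 202 199 198 198 201 203 204 203 204 203 203
  203 203]
 [205 206 205 205 204 203 200 194 185 176 177 187 198 203 203 203 203 203
  203 203]
 [206 206 205 206 205 201 
[... 294 characters left out ...]
 202 202
  202 201]
 [203 203 203 203 202 197 189 180 164 145 139 142 156 181 198 201 201 201
  202 201]
 [203 203 203 203 203 200 194 187 182 172 169 170 178 193 201 202 203 202
  202 202]
 [204 204 204 204 204 202 198 192 190 185 183 188 195 200 203 203 203 203
  203 203]
 [204 204 205 204 204 203 201 198 197 196 195 198 201 203 203 203 203 203
  203 202]
 [204 204 205 204 204 203 203 202 202 201 201 202 203 203 202 203 203 203
  203 202]
 [204 204 204 205 203 204 204 203 203 204 203 203 203 203 203 203 203 203
  203 203]
 [205 205 205 205 204 204 204 204 203 203 203 203 203 203 203 203 203 204
  203 203]
 [205 205 205 204 205 204 204 204 203 204 204 202 203 204 203 203 203 203
  203 203]]
```

View pics/c1.png

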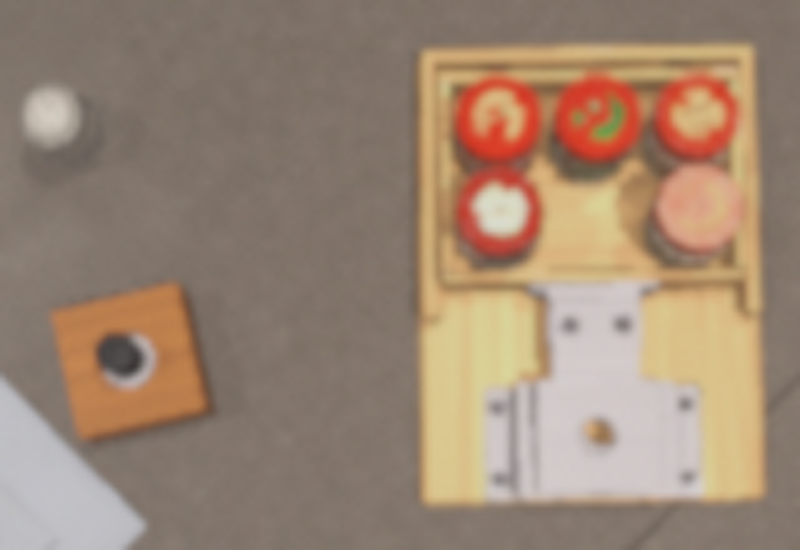

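Call:
jog_arm([
  [1,[-0.37,-0.21,0.04],[0,0,0]],
  [1,[-0.37,-0.21,0.04],[0,0,0]],
  [1,[-0.37,-0.21,0.04],[0,0,0]],
  [1,[-0.37,-0.21,0.04],[0,0,0]],
  [1,[-0.37,-0.21,0.04],[0,0,0]],
  [1,[-0.37,-0.21,0.04],[0,0,0]],
  [1,[-0.37,-0.21,0.04],[0,0,0]],
  [1,[-0.37,-0.21,0.04],[0,0,0]],
  [1,[-0.37,-0.21,0.04],[0,0,0]],
  [1,[-0.37,-0.21,0.04],[0,0,0]],
])

```text
t: 1.1
ee_pos: [511.2, 218.4, 182.3]
orientation: [-0.679, -3.067, 0.0]
ft_force: [0.2, 0.7, 0.7]
width: 87.8
grasp_force: 0.0
```

Call:
jog_arm([
  [1,[0,0,0],[0,0,-0.185]],
  [1,[0,0,0],[0,0,-0.185]],
  [1,[0,0,0],[0,0,-0.185]],
  [1,[0,0,0],[0,0,0]],
  [1,[0,0,0],[0,0,0]],
])

```text
t: 1.6
ee_pos: [510.4, 220.0, 182.5]
orientation: [-0.006, -3.141, 0.0]
ft_force: [0.1, 0.0, -0.2]
width: 87.4
grasp_force: 0.0
```

```bash
python3 - <<'E'
from h import *
o=get_obs();print(o['t'],o['ee_pos'],rot(o['orientation']).round(4),o['qpos'].round(3),o['ft_force'])
d=cam('wrist');print(np.array(d['mount']).round(3),d['eye'],d['intrinsics'][0],d['k1'])
cv2.imwrite('pics/w1.png',d['image']);np.savez('w1.npz',**d)
E
```

```text
1.6 [510.39843494 219.9803075  182.46607624] [[-1.0e+00  3.8e-03 -4.0e-04]
 [ 3.8e-03  1.0e+00 -2.0e-04]
 [ 4.0e-04 -2.0e-04 -1.0e+00]] [ 0.386  0.374  1.816  0.     0.952 -1.181] [ 0.14829936  0.02953954 -0.21027874]
[[-1.00000e-03 -9.67000e-01 -2.56000e-01  6.97140e+01]
 [ 1.00000e+00 -1.00000e-03  0.00000e+00 -3.58000e-01]
 [-0.00000e+00 -2.56000e-01  9.67000e-01 -1.62668e+02]
 [ 0.00000e+00  0.00000e+00  0.00000e+00  1.00000e+00]] [440.75316729 219.91507984 345.16407299] [307.61302318   0.         319.37710546] 0.0023584235343597436
```

View pics/w1.png

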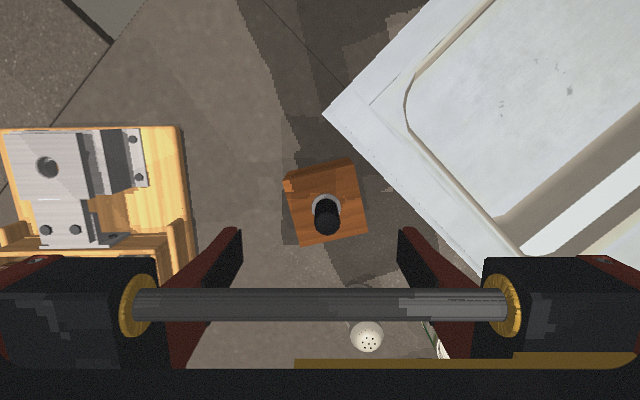

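The wrist view shows the pin grip at about (327,217), with its collar above it at (326,205), standing in the block between the open fingers. The tongue hole is in view at (47,167).

```bash
python3 - <<'E'
from h import *
d=dict(np.load('w1.npz',allow_pickle=True));d['k1']=float(d['k1'])
im=d['image'];g=cv2.cvtColor(im,6);z=d['z_map']
H=np.full(g.shape,-9.)
for v in range(185,245):
  for u in range(290,365): H[v,u]=depth(d,u,v)[2]
m=(H>102);m2=(H>57.5)&(g>60)
vs,us=np.nonzero(m);P=np.array([depth(d,u,v) for u,v in zip(us,vs)])
print(len(P),(P.min(0)+P.max(0))/2,P.min(0),P.max(0),np.median(P,0))
c=max(cv2.findContours((g[185:245,300:352]<45).astype(np.uint8),0,2)[0],key=cv2.contourArea);print(cv2.boundingRect(c))
vs,us=np.nonzero((H>59)&(H<64)&(g>60));P=np.array([depth(d,u,v) for u,v in zip(us,vs)]);print(len(P),P.min(0),P.max(0))
E
```

```text
551 [487.56142299 225.8918775  223.62157531] [440.75316729 215.15532287 102.07907763] [534.36967869 236.62843213 345.16407299] [522.61162342 225.0382671  107.41484435]
(14, 14, 26, 36)
273 [502.08566554 192.76061816  59.00054898] [562.5010507  258.99771662  63.57341816]
```

Call:
jog_arm([
  [1,[-0.12,0.04,0.1],[0,0,0]],
  [1,[0,0,0.3],[0,0,0]],
  [1,[0,0,0.3],[0,0,0]],
  [1,[0,0,0.25],[0,0,0]],
  [1,[0,0,0.15],[0,0,0]],
  [1,[0,0,0.04],[0,0,0]],
  [1,[0,0,0],[0,0,0]],
  [1,[0,0,0],[0,0,0]],
])

```text
t: 2.45
ee_pos: [523.4, 224.4, 69.7]
orientation: [0.0, 3.14, 0.001]
ft_force: [-0.2, -1.0, 0.3]
width: 87.9
grasp_force: 0.0
```

Call:
jog_arm([
  [-1,[0,0,0],[0,0,0]],
  [-1,[0,0,0],[0,0,0]],
  [-1,[0,0,0],[0,0,0]],
  [-1,[0,0,0],[0,0,0]],
  [-1,[0,0,0],[0,0,0]],
  [-1,[0,0,0],[0,0,0]],
  [-1,[0,0,0],[0,0,0]],
  [-1,[0,0,0],[0,0,0]],
])

```text
t: 3.25
ee_pos: [522.5, 224.0, 68.6]
orientation: [0.0, -3.141, 0.0]
ft_force: [-0.4, -0.7, 0.6]
width: 27.4
grasp_force: 0.0
```

Call:
jog_arm([
  [-1,[0,0,0],[0,0,0]],
  [-1,[0,0,0],[0,0,0]],
  [-1,[0,0,0],[0,0,0]],
  [-1,[0,0,0],[0,0,0]],
])

```text
t: 3.65
ee_pos: [522.8, 224.9, 68.8]
orientation: [0.0, 3.141, 0.002]
ft_force: [-0.4, 5.1, -1.3]
width: 21.7
grasp_force: 30.0
```

Call:
jog_arm([
  [-1,[0,0,-0.1],[0,0,0]],
  [-1,[0,0,-0.15],[0,0,0]],
  [-1,[0,0,-0.2],[0,0,0]],
  [-1,[0,0,-0.25],[0,0,0]],
  [-1,[0,0,-0.3],[0,0,0]],
  [-1,[0,0,-0.3],[0,0,0]],
  [-1,[0.1,0,-0.1],[0,0,0]],
])

```text
t: 4.35
ee_pos: [514.5, 224.4, 211.7]
orientation: [0.001, 3.137, 0.003]
ft_force: [0.2, -0.5, -1.1]
width: 21.5
grasp_force: 30.0
```

Call:
jog_arm([
  [-1,[0.1,-0.3,0],[0,0,0]],
  [-1,[0.1,-0.4,0],[0,0,0]],
  [-1,[0.1,-0.4,0],[0,0,0]],
  [-1,[0,-0.4,0],[0,0,0]],
  [-1,[0,-0.4,0],[0,0,0]],
  [-1,[0,-0.4,0],[0,0,0]],
  [-1,[0,-0.25,0],[0,0,0]],
  [-1,[0,0,0],[0,0,0]],
  [-1,[0,0,0],[0,0,0]],
  [-1,[0,0,0],[0,0,0]],
])

```text
t: 5.35
ee_pos: [482.0, -30.1, 208.3]
orientation: [0.001, -3.141, -0.0]
ft_force: [-0.7, 0.3, -2.6]
width: 21.4
grasp_force: 30.0
```

```bash
python3 - <<'E'
from h import *
o=get_obs();print(o['t'],o['ee_pos'],rot(o['orientation']).round(4),o['qpos'].round(3),o['ft_force'],o['width'])
d=cam('wrist');print(d['eye'])
cv2.imwrite('pics/w2.png',d['image']);np.savez('w2.npz',**d)
E
```

```text
5.35 [482.0018546  -30.08727904 208.25567129] [[-1.e+00 -7.e-04 -9.e-04]
 [-7.e-04  1.e+00  3.e-04]
 [ 9.e-04  3.e-04 -1.e+00]] [-0.087  0.235  1.949  0.     0.959 -1.659] [-0.65450376  0.30248065 -2.61447753] 21.35194399683764
[412.43859014 -30.54002342 370.98910596]
```

View pics/w2.png

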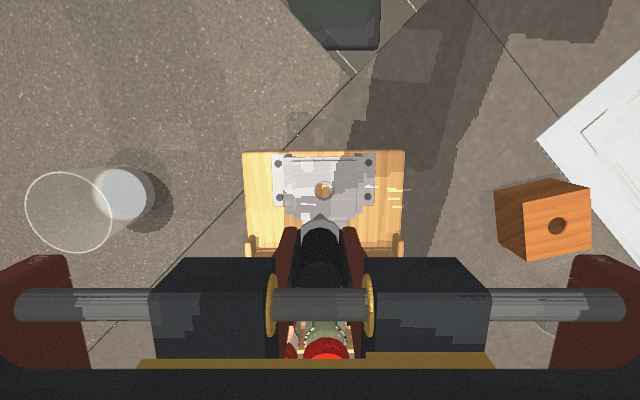

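The wrist view shows the tongue hole at about (325,190), with the pin nose just below it at (321,214) and the grip held straight. I'll crop around the hole.

```bash
python3 - <<'E'
from h import *
d=dict(np.load('w2.npz',allow_pickle=True));d['k1']=float(d['k1'])
im=d['image']
cv2.imwrite('pics/c2.png',cv2.resize(im[170:230,290:360],None,fx=10,fy=10,interpolation=cv2.INTER_NEAREST))
print('hole',plane(d,325,190,69)); 
E
```

```text
hole [482.34260347 -24.6707009   69.        ]
```

View pics/c2.png

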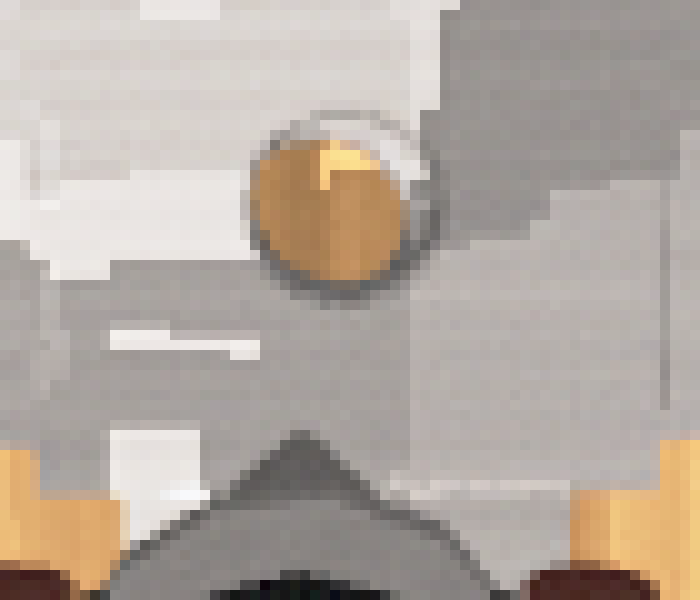

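```bash
python3 - <<'E'
from h import *
from scipy.optimize import least_squares
d=dict(np.load('w2.npz',allow_pickle=True));d['k1']=float(d['k1'])
P=lambda x,y,z:plane(d,290+x/10-.5,170+y/10-.5,z)[:2]
def fit(pts,z):
    Q=np.array([P(*p,z) for p in pts]);r=least_squares(lambda c:np.hypot(*(Q-c).T)-9.5,Q.mean(0)+[3,-3]);return r.x.round(1),r.fun.round(1)
print('tongue',fit([(245,195),(340,108),(443,195),(340,302),(415,130),(270,275),(415,275)],69))
A=[(320,140),(350,140),(378,152),(393,168),(406,195),(406,230)]
print('adj60',fit(A,60),'adj52',fit(A,52))
# nose
p=P(302,430,147);print('nose front edge',p,'tcp',482.0,-30.1)
# rack front edge at z=16
for u,v in((243,151),(404,151)):print(plane(d,u,v,16)[:2])
E
```

```text
tongue (array([482.5, -25.6]), array([0.7, 0.6, 0.4, 0.5, 1. , 0.9, 0.5]))
adj60 (array([486.6, -28.2]), array([-0.5,  0. ,  0.3,  0.2,  0. , -0.4])) adj52 (array([488.3, -28. ]), array([-0.5,  0. ,  0.3,  0.2,  0. , -0.4]))
nose front edge [481.86912224 -30.13841519] tcp 482.0 -30.1
[ 448.77790605 -117.80127456]
[448.76014438  66.66474732]
```

Call:
jog_arm([
  [-1,[-0.031,0.019,0.1],[0,0,0]],
  [-1,[0,0,0.2],[0,0,0]],
  [-1,[0,0,0.2],[0,0,0]],
  [-1,[0,0,0.15],[0,0,0]],
  [-1,[0,0,0.06],[0,0,0]],
  [-1,[0,0,0],[0,0,0]],
  [-1,[0,0,0],[0,0,0]],
  [-1,[0,0,0],[0,0,0]],
])

```text
t: 6.2
ee_pos: [486.3, -29.0, 138.3]
orientation: [-0.0, 3.14, -0.0]
ft_force: [0.4, 0.2, -1.1]
width: 21.4
grasp_force: 30.0
```

```bash
python3 - <<'E'
from h import *
o=get_obs();print(o['t'],o['ee_pos'],o['ft_force'],o['moment'])
d=cam('wrist');print(d['eye'])
cv2.imwrite('pics/c3.png',cv2.resize(d['image'][150:230,280:370],None,fx=7,fy=7,interpolation=cv2.INTER_NEAREST));np.savez('w3.npz',**d)
E
```

```text
6.2 [486.32621631 -28.99257543 138.34050427] [ 0.440104    0.21964458 -1.10639048] [ 0.00830417  0.01819804 -0.02838775]
[416.38339095 -29.35142671 300.91067097]
```

View pics/c3.png

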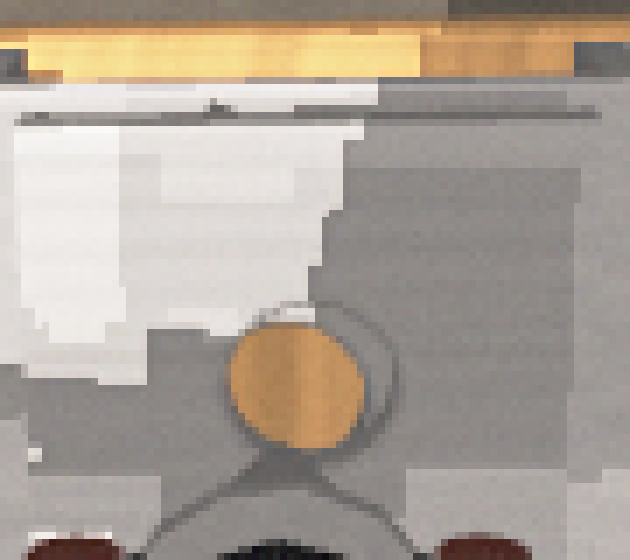

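The close-up shows the tongue hole centred near crop (310,382), with the adjuster rim crescent on its right and upper sides. The pin nose is at about (287,452).

```bash
python3 - <<'E'
from h import *
from scipy.optimize import least_squares
d=dict(np.load('w3.npz',allow_pickle=True));d['k1']=float(d['k1'])
P=lambda x,y,z:plane(d,280+x/7-.5,150+y/7-.5,z)[:2]
def fit(pts,z):
    Q=np.array([P(*p,z) for p in pts]);r=least_squares(lambda c:np.hypot(*(Q-c).T)-9.5,Q.mean(0)+[3,-3]);return r.x.round(1),r.fun.round(1)
print('tongue',fit([(222,385),(310,300),(398,382),(245,325),(375,325),(380,435)],69))
A=[(258,323),(285,322),(325,330),(345,345),(358,365),(364,385),(364,405)]
print('adj60',fit(A,60))
for y in(445,452,458):print(P(287,y,76.7))
E
```

```text
tongue (array([482. , -25.8]), array([ 0.5, -0.1,  0.2,  0.4,  0.2,  0.5]))
adj60 (array([486.6, -28.8]), array([ 0.1, -0.3,  0.1,  0.1,  0. , -0. , -0.1]))
[486.91548751 -28.45867801]
[487.71558459 -28.45809111]
[488.40249785 -28.45758728]
```

Call:
jog_arm([
  [-1,[0.013,-0.002,0.03],[0,0,0]],
  [-1,[0,0,0.05],[0,0,0]],
  [-1,[0,0,0.05],[0,0,0]],
  [-1,[0,0,0.05],[0,0,0]],
  [-1,[0,0,0],[0,0,0]],
  [-1,[0,0,0],[0,0,0]],
])

```text
t: 6.85
ee_pos: [484.3, -29.3, 119.4]
orientation: [0.0, -3.141, -0.0]
ft_force: [1.1, -0.5, -1.4]
width: 21.3
grasp_force: 30.0
```

Call:
jog_arm([
  [-1,[0,0,0.03],[0,0,0]],
  [-1,[0,0,0.03],[0,0,0]],
  [-1,[0,0,0],[0,0,0]],
  [-1,[0,0,0],[0,0,0]],
])

```text
t: 7.25
ee_pos: [484.1, -29.2, 113.5]
orientation: [0.0, -3.141, -0.0]
ft_force: [-0.8, 0.7, -3.6]
width: 21.4
grasp_force: 30.0
```

Call:
jog_arm([
  [-1,[0,0,0.03],[0,0,0]],
  [-1,[0,0,0.02],[0,0,0]],
  [-1,[0,0,0],[0,0,0]],
  [-1,[0,0,0],[0,0,0]],
])

```text
t: 7.65
ee_pos: [483.9, -29.2, 108.4]
orientation: [0.0, -3.141, -0.0]
ft_force: [-2.5, 2.0, -2.2]
width: 21.4
grasp_force: 30.0
```

Call:
jog_arm([
  [-1,[0,0,0.025],[0,0,0]],
  [-1,[0,0,0.025],[0,0,0]],
  [-1,[0,0,0],[0,0,0]],
  [-1,[0,0,0],[0,0,0]],
])

```text
t: 8.05
ee_pos: [484.2, -29.3, 103.4]
orientation: [0.0, -3.141, -0.0]
ft_force: [-0.7, 2.0, -1.9]
width: 21.3
grasp_force: 30.0
```

Call:
jog_arm([
  [-1,[0,0,0.02],[0,0,0]],
  [-1,[0,0,0.02],[0,0,0]],
  [-1,[0,0,0],[0,0,0]],
  [-1,[0,0,0],[0,0,0]],
])

```text
t: 8.45
ee_pos: [484.3, -29.3, 99.5]
orientation: [0.0, -3.141, -0.0]
ft_force: [-2.9, 1.9, -0.7]
width: 21.6
grasp_force: 30.0
```

Call:
jog_arm([
  [-1,[0,0,0.02],[0,0,0]],
  [-1,[0,0,0.01],[0,0,0]],
  [-1,[0,0,0],[0,0,0]],
  [-1,[0,0,0],[0,0,0]],
])

```text
t: 8.85
ee_pos: [484.2, -29.3, 96.5]
orientation: [0.0, -3.141, -0.0]
ft_force: [-3.5, 2.4, -1.4]
width: 21.2
grasp_force: 30.0
```

Call:
jog_arm([
  [-1,[0,0,0.01],[0,0,0]],
  [-1,[0,0,0.01],[0,0,0]],
  [-1,[0,0,0],[0,0,0]],
  [-1,[0,0,0],[0,0,0]],
])

```text
t: 9.25
ee_pos: [484.3, -29.3, 94.6]
orientation: [0.0, -3.141, 0.0]
ft_force: [-3.7, 3.0, 0.1]
width: 21.8
grasp_force: 30.0
```

Call:
jog_arm([
  [-1,[0,0,0.01],[0,0,0]],
  [-1,[0,0,0.005],[0,0,0]],
  [-1,[0,0,0],[0,0,0]],
  [-1,[0,0,0],[0,0,0]],
])

```text
t: 9.65
ee_pos: [484.4, -29.3, 93.2]
orientation: [-0.0, 3.142, -0.0]
ft_force: [-4.0, 2.8, 0.4]
width: 21.7
grasp_force: 30.0
```

Call:
jog_arm([
  [-1,[0,0,0.01],[0,0,0]],
  [-1,[0,0,0],[0,0,0]],
  [-1,[0,0,0],[0,0,0]],
])

```text
t: 9.95
ee_pos: [484.5, -29.3, 92.2]
orientation: [-0.0, 3.141, -0.0]
ft_force: [-2.7, 3.2, 0.3]
width: 21.3
grasp_force: 30.0
```

Call:
jog_arm([
  [-1,[0,0,0.01],[0,0,0]],
  [-1,[0,0,0],[0,0,0]],
  [-1,[0,0,0],[0,0,0]],
])

```text
t: 10.25
ee_pos: [484.6, -29.3, 91.2]
orientation: [-0.0, 3.141, -0.0]
ft_force: [-1.9, 3.0, 1.9]
width: 21.6
grasp_force: 30.0
```

Call:
jog_arm([
  [-1,[0,0,0.01],[0,0,0]],
  [-1,[0,0,0],[0,0,0]],
  [-1,[0,0,0],[0,0,0]],
])

```text
t: 10.55
ee_pos: [484.8, -29.2, 90.3]
orientation: [-0.0, 3.141, 0.0]
ft_force: [-1.6, 4.0, 2.7]
width: 21.7
grasp_force: 30.0
```

Call:
jog_arm([
  [-1,[-0.006,0.004,0],[0,0,0]],
  [-1,[0,0,0],[0,0,0]],
  [-1,[0,0,0],[0,0,0]],
])

```text
t: 10.85
ee_pos: [484.9, -29.0, 90.1]
orientation: [0.0, -3.141, 0.0]
ft_force: [-2.6, 1.5, 2.3]
width: 21.7
grasp_force: 30.0
```

Call:
jog_arm([
  [-1,[0,0,0.01],[0,0,0]],
  [-1,[0,0,0],[0,0,0]],
  [-1,[0,0,0],[0,0,0]],
])

```text
t: 11.15
ee_pos: [485.0, -28.9, 89.1]
orientation: [0.0, -3.142, 0.0]
ft_force: [-2.5, 0.7, 1.5]
width: 21.7
grasp_force: 30.0
```

Call:
jog_arm([
  [-1,[-0.004,-0.001,0.01],[0,0,0]],
  [-1,[0,0,0],[0,0,0]],
  [-1,[0,0,0],[0,0,0]],
])

```text
t: 11.45
ee_pos: [485.2, -28.9, 88.0]
orientation: [0.0, -3.141, -0.0]
ft_force: [-2.7, 1.5, 0.5]
width: 21.8
grasp_force: 30.0
```

Call:
jog_arm([
  [-1,[0,0,0.01],[0,0,0]],
  [-1,[0,0,0],[0,0,0]],
  [-1,[0,0,0],[0,0,0]],
])

```text
t: 11.75
ee_pos: [485.3, -28.9, 87.1]
orientation: [0.0, -3.141, -0.0]
ft_force: [-3.0, 2.6, 0.4]
width: 21.7
grasp_force: 30.0
```

Both holes are taking the shank. I'll keep lowering it in small steps.

Call:
jog_arm([
  [-1,[-0.001,0,0.01],[0,0,0]],
  [-1,[0,0,0.01],[0,0,0]],
  [-1,[0,0,0],[0,0,0]],
])

```text
t: 12.05
ee_pos: [485.4, -29.0, 85.0]
orientation: [0.0, -3.141, -0.0]
ft_force: [-3.1, 1.9, 2.5]
width: 21.8
grasp_force: 30.0
```

Call:
jog_arm([
  [-1,[0,0,0.01],[0,0,0]],
  [-1,[0,0,0.005],[0,0,0]],
  [-1,[0,0,0],[0,0,0]],
])

```text
t: 12.35
ee_pos: [485.4, -29.0, 83.6]
orientation: [0.0, -3.141, -0.0]
ft_force: [-4.0, 1.5, 1.3]
width: 21.7
grasp_force: 30.0
```

Call:
jog_arm([
  [-1,[0,0,0.01],[0,0,0]],
  [-1,[0,0,0],[0,0,0]],
  [-1,[0,0,0],[0,0,0]],
])

```text
t: 12.65
ee_pos: [485.5, -29.0, 82.6]
orientation: [0.0, -3.142, -0.0]
ft_force: [-3.4, 3.0, 0.2]
width: 21.6
grasp_force: 30.0
```

Call:
jog_arm([
  [-1,[0,0,0.01],[0,0,0]],
  [-1,[0,0,0],[0,0,0]],
  [-1,[0,0,0],[0,0,0]],
])

```text
t: 12.95
ee_pos: [485.5, -29.0, 81.6]
orientation: [0.0, -3.142, 0.0]
ft_force: [-3.4, 2.0, 0.5]
width: 21.9
grasp_force: 30.0
```

Call:
jog_arm([
  [-1,[0,0,0.005],[0,0,0]],
  [-1,[0,0,0],[0,0,0]],
  [-1,[0,0,0],[0,0,0]],
])

```text
t: 13.25
ee_pos: [485.5, -29.0, 81.2]
orientation: [0.0, -3.142, 0.0]
ft_force: [-3.0, 1.9, 1.5]
width: 21.9
grasp_force: 30.0
```

Call:
jog_arm([
  [-1,[0,0,0.005],[0,0,0]],
  [-1,[0,0,0],[0,0,0]],
  [-1,[0,0,0],[0,0,0]],
])

```text
t: 13.55
ee_pos: [485.5, -29.0, 80.7]
orientation: [0.0, -3.142, 0.0]
ft_force: [-3.4, 2.4, 3.2]
width: 21.5
grasp_force: 30.0
```

Call:
jog_arm([
  [-1,[0,0,0.004],[0,0,0]],
  [-1,[0,0,0],[0,0,0]],
  [-1,[0,0,0],[0,0,0]],
])

```text
t: 13.85
ee_pos: [485.8, -29.0, 80.7]
orientation: [-0.0, 3.141, -0.0]
ft_force: [-4.8, 1.7, 6.4]
width: 22.1
grasp_force: 30.0
```

Descent has stopped at TCP z 80.7, the predicted home height, and the vertical force is up to 6.4 N, so the collar is seated. I'll release and retreat.

Call:
jog_arm([
  [0.3,[0,0,0],[0,0,0]],
  [0.3,[0,0,0],[0,0,0]],
  [0.3,[0,0,0],[0,0,0]],
  [0.3,[0,0,0],[0,0,0]],
  [0.3,[0,0,0],[0,0,0]],
  [0.3,[0,0,0],[0,0,0]],
])

```text
t: 14.45
ee_pos: [485.6, -29.0, 80.2]
orientation: [-0.0, 3.141, -0.0]
ft_force: [-0.4, -0.1, 0.9]
width: 56.9
grasp_force: 0.0
```

Call:
jog_arm([
  [0.3,[0,0,-0.05],[0,0,0]],
  [0.3,[0,0,-0.15],[0,0,0]],
  [0.3,[0,0,-0.25],[0,0,0]],
  [0.3,[0,0,-0.3],[0,0,0]],
  [0.3,[0,0,-0.3],[0,0,0]],
  [0.3,[0,0,-0.2],[0,0,0]],
  [0.3,[0,0,0],[0,0,0]],
  [0.3,[0,0,0],[0,0,0]],
  [0.3,[0,0,0],[0,0,0]],
])

```text
t: 15.35
ee_pos: [484.7, -28.9, 204.2]
orientation: [0.0, -3.14, -0.0]
ft_force: [-0.7, -0.5, -0.3]
width: 57.0
grasp_force: 0.0
```

```bash
python3 - <<'E'
from h import *
o=get_obs();print(o['t'],o['ee_pos'],o['ft_force'],o['width'])
d=cam('wrist');im=d['image'];s=cam('scene')
H=np.array([[depth(d,u,v)[2] if d['z_map'][v,u]>0 else -9 for u in range(290,360)] for v in range(150,260)])
vs,us=np.nonzero((H>112)&(H<126));P=np.array([depth(d,u+290,v+150) for u,v in zip(us,vs)]);print(len(P),np.median(P,0),np.percentile(P[:,2],[50,95]))
a=cv2.resize(im[140:290,220:420],None,fx=2.5,fy=2.5);b=cv2.resize(s['image'][180:300,250:410],(500,375))
cv2.imwrite('pics/f.png',np.vstack([a[:300],b[:300]]))
E
```

```text
15.35 [484.65863466 -28.90275622 204.20107089] [-0.69616349 -0.53958701 -0.31661354] 56.99374466394217
514 [485.7723814  -28.67837025 119.37254549] [119.37254549 120.52363601]
```

View pics/f.png

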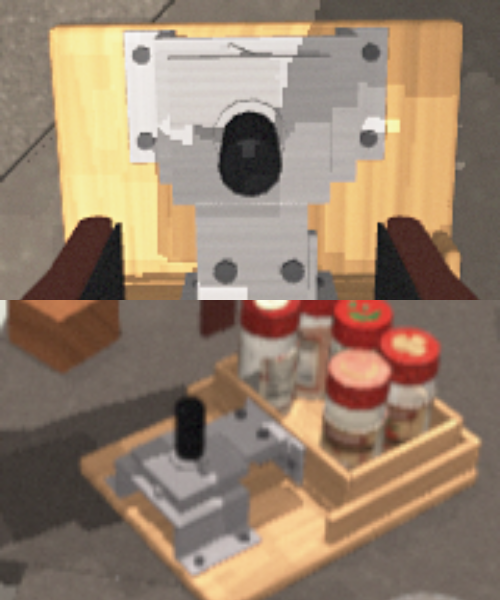

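Both views show the pin upright with its collar flat on the tongue, at composite (248,150) and (188,430). Its top measures 119.4 mm against 119 mm when home.

```bash
python3 -c "
from workcell import *
print(close_job())"
```

```text
the job is handed in; nothing more can be done
None
```

The locking pin is home and upright in the rack, collar on the tongue (top 119.4 mm, expected 119), pushed in with at most about 6 N in the readings and released, with the arm clear at about 15 s; the salt shaker, tumbler and tin were kept clear of but not re-measured afterwards.

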